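# Load a column of screw cartons into the bench carousel and index it

### The arm

A 7-joint arm with a two-finger parallel gripper is mounted at the origin on the work surface. World frame = base frame: x ahead of the robot, y to its left, z up, the work surface at z = 0. Lengths are in m, angles in rad, forces in N, time in s.
With the tool pointing down it reaches from about 0.4 to 0.85 m from the base axis. Payload 10.4 kg.
Tool frame: the origin (TCP) lies on the front face of the gripper's body, between the roots of the fingers; the fingertips stand 73 mm ahead of it and the grasp point (between the pads) lies 54 mm ahead of it; z points along the fingers, y is the line along which they close (so a half turn about z gives the same grasp; the last joint's range is limited). The gripper opens to 85 mm and grips with 20 to 120 N. Pads are 22 mm wide; open, the fingers measure 114 mm over their backs; the gripper's body (76 mm by 85 mm) begins 54 mm behind the grasp point. The pads swing forward as they close: fully open they stand 13 mm farther back than shut.
Start: joints at [1.234, 0.332, -0.065, 1.46, 0.022, 1.35, -0.088], TCP at [0.193, -0.594, 0.304] pointing down, gripper open.
Joint ranges: [-2.6, 2.6], [-0.5, 2.12], [-1.47, 1.34], [0.16, 2.42], [-1.27, 4.41], [0.06, 2.06], [-2.6, 2.6]. Speed limits (rad/s): [2.22, 2.22, 2.79, 2.79, 3.14, 3.14, 3.14].

### API

Orientations are given as a unit quaternion [x, y, z, w].
In Python, from workcell import manip gives the robot as it stands.
- The arm moves only by the shell command python3 -m jog 'ROWS' [FORCE]. ROWS is JSON, a list of rows, each an object with "grip": the gripper command: -1 is fully open, 1 is shut, values between are in proportion; "slide": the shift along the tool's x, y, z in cm, a list of three; "yaw": the turn about the tool's z in rad. A call has 1 to 8 rows; each row shifts and turns the commanded pose from where the row before left it, along the tool's axes as they then stand; what a row does not reach is not made up. A row lasts 1/10 s, in which the tool goes at most 50 mm and 8.59 degrees, less where a joint would pass 70% of its speed; a pose out of reach is approached as far as the arm can. A call with a gripper value outside its range is refused whole. The fingers move at their own pace and stop on an object; FORCE is the grip in N (left out, the last holds). Time passes only in rows, so rows that do not move let the fingers close. It gives the time, the measured TCP pose, the force, the opening and the grip force at its end, in the units of the state.
- manip.get_obs(): the state, without advancing time (a new reading comes with each control period).
- manip.camera(name): name is "scene" or "top" or "wrist"; returns the picture (384x512x3 uint8, blue, green, red); there is no depth.
- manip.calibration(name): a dict with "vfov" (degrees; the focal length in pixels is half the picture's height over the tangent of half this angle, whatever the lens; pixels are square), "cx", "cy" (the principal point, pixels), "camera_from_world" (4x4, takes a point from world to camera coordinates). Camera axes: x right, y down, z forward; pixel columns grow to the right and rows downward; lengths in m; the calibration is good to about 2 mm. The wrist camera is an equidistant fisheye: a pixel r from the principal point sees the ray r / f radians off the axis. A picture is of the moment at which its call begins: read the wrist's pose just before it. calibration takes no time and is no camera call; for the wrist camera it gives the pose at the moment of the call.
- manip.hand_in(): hands the job in; it is judged then, once.
Trained networks look in the newest picture that a camera, given by its name, has taken for a name from the list of things; names that differ only in an ending like _2 or _b are one class to them, and where a whole thing is asked for, a point or a joint stands for the part that bears it (a point fixed in the world has none). Each returns a list of dicts, best first, with "conf" (0 to 1); they miss things now and then, are a little off and sometimes report something else, mostly with a low value. They report only what shows in the picture. A call takes as long as a camera call.
- manip.masks_of(thing, camera): "region" (384x512 bool, what is visible of it) and "centre" ([column, row] in pixels, amid what is visible of it).
The state is a dict: "clock": time; "joint_pos": joint angles; "joint_velocities": joint speeds; "tau": joint torques, N m; "position": TCP position; "ee_rot": TCP orientation; "ft_force": force on the tool from outside, world axes, zero at the start; "torque": the same for the moment, N m; "grip_width": opening from 0.0 (shut) to 1.0 (fully open); "grasp_force": force on a finger pad.
Only numpy, scipy, OpenCV 4.12 (cv2) and the standard library are available. Lean on these libraries where they do the work, as an engineer would, in place of code of your own. Each camera call takes 0.05 s, during which the arm holds its last target. There are 200 camera calls.

### The job

Slide the carton lying in the chute fully home into the carousel pocket in front of it without lifting it, then take the same-sized flat carton from the bench and set it gently and squarely on top of the first. Then turn the carousel one click anticlockwise (seen from above), and only one, so that the loaded column moves round and the next empty pocket comes to rest facing the chute; leave everything else on the bench where it is.

Things in the scene. Friction and masses are not known exactly. Their poses are not given: they have to be found in the camera images.
- changer: Carousel base, fixed to the bench. Origin: on the wheel's vertical axis at bench height; z up, x outward along the middle of the loading chute (roughly to the robot's left). Chute: ledge from 152 to 285 mm from the axis, floor 46 mm above the bench, 64 mm wide between rails that rise 12 mm above it, both ends open. Wheel above the base: disc 296 mm across, five pockets every 72 degrees.
- wheel (a joint): Wheel angle, rad, positive anticlockwise seen from above; 0 = loading pocket faces the chute. A sprung detent draws it to rest every 72 degrees (-1.257, 0, 1.257, 2.513); one click anticlockwise ends at 1.257. About 0.4 N m carries it over the crest at 0.63, after which it is drawn on gently by itself; a second click takes as much again.
- seat (a point): On the floor of the loading pocket, 92 mm from the axis, 45 mm above the bench, turning with the wheel; x outward, z up. A carton pushed home has the centre of its underside here. Each pocket: open outward and above, 70 mm wide between walls 12 mm high (60 to 140 mm from the axis), closed inside by a flat stop 52 mm from the axis, 34 mm high.
- hub (a point): Centre of the top of the wheel's hub, on the axis, 105 mm above the bench. The hub is 80 mm across, with a small nut 12 mm high on top.
- post (a point): Top centre of one of the wheel's five steel push posts: the one 108 degrees anticlockwise from the loading pocket. The posts stand midway between neighbouring pockets, 134 mm from the axis, 14 mm across, 34 mm above the pocket floors (tops 79 mm above the bench). The wheel is turned by pushing a post sideways.
- box_a: Closed cardboard carton lying in the chute at the start, 80 x 58 x 36 mm (x along the chute, y, z), about 0.25 kg. Origin: centre of its underside.
- box_b: Closed cardboard carton, same as box_a (80 x 58 x 36 mm: x, y, z; about 0.25 kg), lying flat on the bench to the robot's right of the carousel. Origin: centre of its underside.
- jar: Bystander, to be left alone: closed glass jar, 72 mm across, 100 mm tall.
- wax_tin: Bystander, to be left alone: flat round metal tin, 76 mm across, 30 mm tall.
- carton_tall: Bystander, to be left alone: tall closed carton, 60 x 90 x 110 mm tall.
- glue: Bystander, to be left alone: white bottle, 64 mm across, 180 mm tall.
- screwdriver: Bystander, to be left alone: screwdriver lying on the bench.
- offcut: Bystander, to be left alone: wooden block 150 x 60 x 28 mm.
- brush: Bystander, to be left alone: brush lying on the bench.
- hammer: Bystander, to be left alone: hammer lying on the bench.

How it is judged:
By the outcome, as a careful person would: the job done as asked, in the order asked, and still so for the second after the job is handed in, with the robot touching nothing.
It also fails if it takes over 67 s, if anything falls off the work surface, if the arm or the gripper's body presses on something with over 40 N, if the wrist force passes 120 N, or if a joint passes its speed limit or range.

## Working session

There is one attempt and no reset: what is moved stays moved. The work goes in short steps, Python scripts to look and compute and a shell command to move; the robot and the scene stay as the last step left them, time stands still between calls to the robot, and variables do not carry over. Pictures are saved under pics/ and viewed, at most 12 in all, crops included, and the job is handed in when it is done.

```bash
mkdir -p pics; cat > h.py <<'E'
import numpy as np, cv2
from workcell import manip
from scipy.spatial.transform import Rotation as R
def snap(c,name=None):
    im=manip.camera(c)
    if name: cv2.imwrite(f'pics/{name}.png',im)
    return im
def ray(c,px,K=None):
    K=K or manip.calibration(c); f=192/np.tan(np.radians(K['vfov']/2))
    T=np.linalg.inv(np.array(K['camera_from_world']))
    u,v=px[0]-K['cx'],px[1]-K['cy']
    if c=='wrist':
        r=np.hypot(u,v)+1e-9;t=r/f;d=np.array([np.sin(t)*u/r,np.sin(t)*v/r,np.cos(t)])
    else: d=np.array([u/f,v/f,1])
    return T[:3,3],T[:3,:3]@d
def atz(c,px,z,K=None):
    o,d=ray(c,px,K); return o+d*(z-o[2])/d[2]
def proj(c,P,K=None):
    K=K or manip.calibration(c); f=192/np.tan(np.radians(K['vfov']/2))
    p=np.array(K['camera_from_world'])@np.r_[P,1]
    if c=='wrist':
        r=np.hypot(p[0],p[1])+1e-9;t=np.arctan2(r,p[2]);return np.array([K['cx']+f*t*p[0]/r,K['cy']+f*t*p[1]/r])
    return np.array([K['cx']+f*p[0]/p[2],K['cy']+f*p[1]/p[2]])
E
python3 - <<'E'
from h import *
np.set_printoptions(precision=3,suppress=True)
a=snap('scene');b=snap('top');cv2.imwrite('pics/s1.png',a);cv2.imwrite('pics/t1.png',cv2.resize(b,(800,600)))
for c in('top','scene'):
    K=manip.calibration(c);print(c,K['vfov'],np.linalg.inv(np.array(K['camera_from_world']))[:3,3])
    for n in('hub','box_a','post','changer','jar','glue','carton_tall'):
        for m in manip.masks_of(n,c)[:3]:
            print(n,m['conf'],m['centre'],m['region'].sum(),atz(c,m['centre'],0.08))
o=manip.get_obs();print(o['position'],o['ee_rot'],o['clock'],o['grip_width'],o['ft_force'])
E
```

```text
top 46.08060908872016 [0.261 0.06  1.522]
hub 0.8 [259.1, 183.1] 5881 [0.558 0.026 0.08 ]
box_a 0.96 [197.1, 190.9] 470 [0.536 0.228 0.08 ]
box_a 0.63 [353.4, 201.0] 484 [ 0.492 -0.278  0.08 ]
post 0.71 [258.1, 182.9] 5988 [0.559 0.029 0.08 ]
post 0.44 [391.8, 159.7] 509 [ 0.627 -0.413  0.08 ]
changer 0.96 [253.7, 185.5] 6667 [0.55  0.043 0.08 ]
changer 0.57 [260.1, 186.2] 5960 [0.547 0.023 0.08 ]
jar 0.7 [391.7, 161.3] 570 [ 0.622 -0.412  0.08 ]
glue 0.96 [165.6, 132.9] 494 [0.735 0.333 0.08 ]
carton_tall 0.65 [341.3, 125.3] 851 [ 0.749 -0.254  0.08 ]
scene 45.8719543770281 [ 1.331 -0.465  1.622]
hub 0.62 [241.8, 209.8] 3745 [0.601 0.004 0.08 ]
box_a 0.71 [163.2, 237.8] 377 [ 0.543 -0.31   0.08 ]
post 0.84 [242.2, 207.7] 3748 [0.594 0.01  0.08 ]
changer 0.69 [245.7, 203.8] 4258 [0.587 0.031 0.08 ]
jar 0.59 [150.9, 278.0] 455 [ 0.66 -0.42  0.08]
glue 0.94 [331.1, 196.1] 428 [0.741 0.336 0.08 ]
carton_tall 0.97 [208.7, 273.7] 654 [ 0.758 -0.239  0.08 ]
[ 0.193 -0.594  0.304] [0.988 0.156 0.    0.   ] 0.8 1.000964011028659 [ 0.085 -0.283 -1.016]
```

View pics/t1.png

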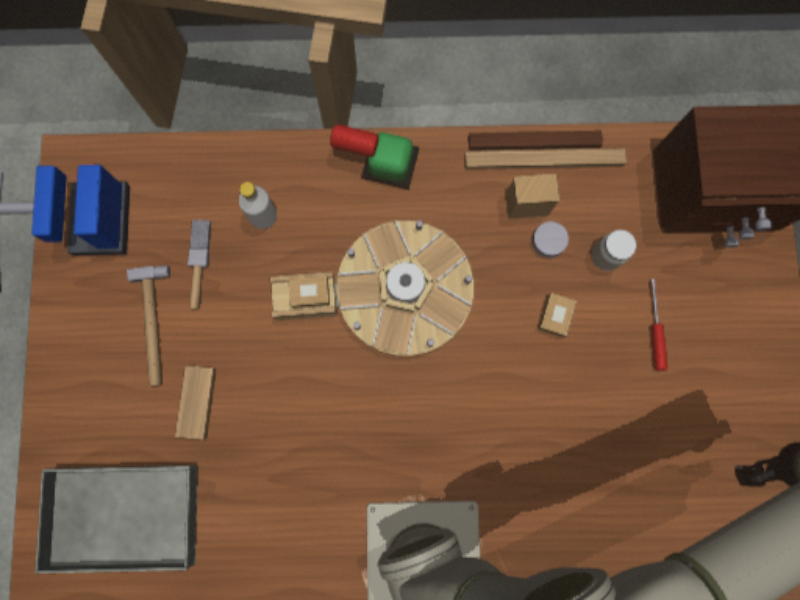

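View pics/s1.png

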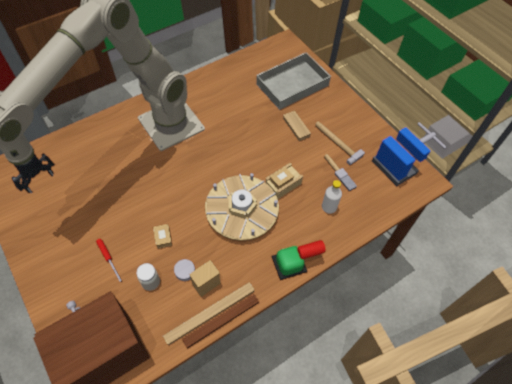

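The top view shows the hub at (405,281) in the 800x600 picture and the posts around it. Box_a is in the chute at (309,291), box_b is at (558,314), the tin at (550,238) and the jar at (615,248). Next I'll fit the geometry.

```bash
python3 - <<'E'
from h import *
from scipy.optimize import least_squares
np.set_printoptions(precision=4,suppress=True)
snap('top')
px=np.array([(419,226),(468,280),(430,343),(357,325),(351,253)])/1.5625
P=np.array([atz('top',p,.077) for p in px])[:,:2]
ks=np.array([-1,-2,-3,-4,-5])+1  # clockwise order in image = clockwise from above?
print('posts',P)
for s in(1,-1):
    f=lambda q:(q[:2]+.134*np.c_[np.cos(q[2]+s*np.arange(5)*2*np.pi/5),np.sin(q[2]+s*np.arange(5)*2*np.pi/5)]-P).ravel()
    best=min((least_squares(f,[.56,.03,t]) for t in(0,1.5,3,4.5)),key=lambda r:r.cost);print(s,best.x,best.cost**.5)
print('hub',atz('top',np.array((405,281))/1.5625,.117))
for m in manip.masks_of('box_a','top')[:2]:
    for z in((.082,.036)):
        c=max(cv2.findContours(m['region'].astype('u1'),0,2)[0],key=len)[:,0]
        w=np.array([atz('top',p,z)[:2] for p in c])
        (cx,cy),(a,b),an=cv2.minAreaRect((w*1000).astype('f4'));print(m['conf'],z,cx,cy,a,b,an)
o=manip.get_obs();print(R.from_quat(o['ee_rot']).as_matrix())
E
```

```text
posts [[ 0.688  -0.0078]
 [ 0.5686 -0.107 ]
 [ 0.4377 -0.0233]
 [ 0.4784  0.1266]
 [ 0.6322  0.1373]]
1 [0.561  0.0252 2.5187] 0.2965890871999623
-1 [0.561  0.0252 6.0282] 0.0035064810149777977
hub [0.5608 0.0259 0.117 ]
0.76 0.082 489.6795349121094 -286.3031921386719 61.842498779296875 84.61853790283203 71.03813171386719
0.76 0.036 496.9825439453125 -297.3592224121094 63.8179817199707 87.32157897949219 71.03814697265625
[[ 0.9512  0.3087  0.    ]
 [ 0.3087 -0.9512 -0.0001]
 [ 0.      0.0001 -1.    ]]
```

```bash
cat >> h.py <<'E'
def go(p,yang=None,z=None):
    """print tool-frame shift (cm) to world p with current yaw, and yaw to bring tool y to angle yang (deg, world)"""
    o=manip.get_obs();M=R.from_quat(o['ee_rot']).as_matrix();d=np.array(p)-o['position']
    y=np.degrees(np.arctan2(M[1,1],M[0,1]))
    print('clock',round(o['clock'],2),'pos',np.round(o['position'],4),'y-ang',round(y,1),'shift cm',np.round(M.T@d*100,2),'len',round(100*np.linalg.norm(d),1),end=' ')
    if yang is not None:
        t=-(yang-y);t=(t+180)%360-180;print('yaw',np.round(np.radians(t),3),end='')
    print(' ft',np.round(o['ft_force'],1),'grip',round(o['grip_width'],3))
A=np.array([.561,.0252]);TH=np.radians(93.4)
def ch(r,lat=0,z=0): # point in chute frame
    return np.r_[A+r*np.array([np.cos(TH),np.sin(TH)])+lat*np.array([-np.sin(TH),np.cos(TH)]),z]
E
python3 -m jog '[{"grip":0.3,"slide":[3.9,-2,0],"yaw":0},{"grip":0.3,"slide":[3.9,-2,0],"yaw":0},{"grip":0.3,"slide":[3.9,-2,0],"yaw":0},{"grip":0.3,"slide":[3.9,-2,0],"yaw":0},{"grip":0.3,"slide":[3.9,-2,0],"yaw":0}]'
python3 -m jog '[{"grip":0.3,"slide":[3.9,-2,0],"yaw":0},{"grip":0.3,"slide":[3.9,-2,0],"yaw":0},{"grip":0.3,"slide":[3.9,-2,0],"yaw":0},{"grip":0.3,"slide":[3.9,-2,0],"yaw":0},{"grip":0.3,"slide":[3.9,-2,0],"yaw":0},{"grip":0.3,"slide":[0,0,0],"yaw":0}]'
python3 - <<'E'
from h import *
snap('wrist','w1')
m=manip.masks_of('box_b','wrist')
K=manip.calibration('wrist')
for q in m[:2]:
    c=max(cv2.findContours(q['region'].astype('u1'),0,2)[0],key=len)[:,0]
    w=np.array([atz('wrist',p,.036)[:2] for p in c])
    print(q['conf'],q['centre'],cv2.minAreaRect((w*1000).astype('f4')),atz('wrist',q['centre'],.036))
go(ch(.29,0,.304),3.4)
go(ch(.05,-.15,.304),3.4)
E
```

```text
clock: 1.4
position: [0.3486, -0.4378, 0.3041]
ee_rot: [0.988, 0.156, 0.0, 0.0]
ft_force: [0.9, 0.1, -0.1]
grip_width: 0.35
grasp_force: 0.0
clock: 2.0
position: [0.5062, -0.2776, 0.304]
ee_rot: [0.987, 0.161, 0.001, -0.001]
ft_force: [-1.0, 0.4, 0.1]
grip_width: 0.349
grasp_force: 0.0
0.79 [277.6, 180.6] ((498.1300354003906, -305.90130615234375), (61.966278076171875, 81.7109375), 69.36859893798828) [ 0.50114658 -0.30842415  0.036     ]
0.3 [327.9, 3.7] ((712.8841552734375, -286.6895446777344), (16.007064819335938, 58.078086853027344), 23.36090087890625) [ 0.72034012 -0.29707638  0.036     ]
clock 2.1 pos [ 0.5027 -0.2831  0.3038] y-ang -71.9 shift cm [ 2.249e+01 -5.554e+01 -2.000e-02] len 59.9 yaw -1.314 ft [-1.   0.5  0.5] grip 0.351
clock 2.1 pos [ 0.5027 -0.2831  0.3038] y-ang -71.9 shift cm [ 3.091e+01 -2.852e+01 -2.000e-02] len 42.1 yaw -1.314 ft [-1.   0.5  0.5] grip 0.351
```

View pics/w1.png

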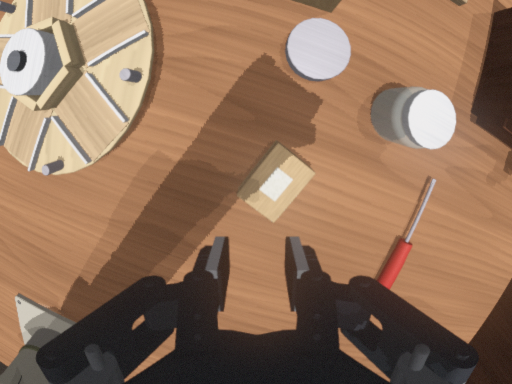

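The wrist view shows box_b at (277,181) and clear of its neighbours, the wheel at upper left, the tin at (318,50) and the jar at (430,118). The arm was still settling, so I'll re-measure box_b later. Now to the chute.

```bash

python3 -m jog '[{"grip":0.3,"slide":[1.5,-3.7,0],"yaw":0},{"grip":0.3,"slide":[1.5,-3.7,0],"yaw":0},{"grip":0.3,"slide":[1.5,-3.7,0],"yaw":0},{"grip":0.3,"slide":[1.5,-3.7,0],"yaw":0},{"grip":0.3,"slide":[1.5,-3.7,0],"yaw":0},{"grip":0.3,"slide":[1.5,-3.7,0],"yaw":0},{"grip":0.3,"slide":[1.5,-3.7,0],"yaw":0},{"grip":0.3,"slide":[1.5,-3.7,0],"yaw":0}]' >/dev/null
python3 -m jog '[{"grip":0.3,"slide":[1.5,-3.7,0],"yaw":0},{"grip":0.3,"slide":[1.5,-3.7,0],"yaw":0},{"grip":0.3,"slide":[1.5,-3.7,0],"yaw":0},{"grip":0.3,"slide":[1.5,-3.7,0],"yaw":0},{"grip":0.3,"slide":[1.5,-3.7,0],"yaw":0},{"grip":0.3,"slide":[1.5,-3.7,0],"yaw":0},{"grip":0.3,"slide":[1.5,-3.7,0],"yaw":0}]' >/dev/null
python3 -m jog '[{"grip":0.3,"slide":[0,0,0],"yaw":-0.146},{"grip":0.3,"slide":[0,0,0],"yaw":-0.146},{"grip":0.3,"slide":[0,0,0],"yaw":-0.146},{"grip":0.3,"slide":[0,0,0],"yaw":-0.146},{"grip":0.3,"slide":[0,0,0],"yaw":-0.146},{"grip":0.3,"slide":[0,0,0],"yaw":-0.146},{"grip":0.3,"slide":[0,0,0],"yaw":-0.146},{"grip":0.3,"slide":[0,0,0],"yaw":-0.146}]' >/dev/null
python3 -m jog '[{"grip":0.3,"slide":[0,0,0],"yaw":-0.146},{"grip":0.3,"slide":[0,0,0],"yaw":0},{"grip":0.3,"slide":[0,0,0],"yaw":0},{"grip":0.3,"slide":[0,0,0],"yaw":0}]' >/dev/null
python3 - <<'E'
from h import *
im=snap('wrist')
for n in('box_a','hub','changer','post'):
  for q in manip.masks_of(n,'wrist')[:2]:
    c=max(cv2.findContours(q['region'].astype('u1'),0,2)[0],key=len)[:,0]
    z={'box_a':.082,'hub':.105}.get(n,.05)
    w=np.array([atz('wrist',p,z)[:2] for p in c])
    print(n,q['conf'],q['centre'],cv2.minAreaRect((w*1000).astype('f4')),atz('wrist',q['centre'],z))
for P in [ch(.285,.032,.058),ch(.285,-.032,.058),ch(.152,.032,.058),ch(.152,-.032,.058),ch(0,0,.117)]+[ch(.134*np.cos(a),.134*np.sin(a),.079) for a in np.radians([36,-36,108])]:
    p=proj('wrist',P);print(np.round(p));cv2.circle(im,tuple(int(round(v)) for v in p),3,(0,0,255),1)
cv2.imwrite('pics/w2.png',im)
go(ch(.29,0,.14),3.4)
E
```

```text
box_a 0.97 [259.9, 247.9] ((552.7946166992188, 235.76116943359375), (58.581600189208984, 92.86227416992188), 3.0571229457855225) [0.5527575  0.24022056 0.082     ]
hub 0.85 [257.0, 313.3] ((554.1630859375, 171.05145263671875), (91.59701538085938, 76.19384002685547), 0.16624824702739716) [0.55359077 0.16658108 0.105     ]
changer 0.73 [256.4, 211.6] ((552.8267822265625, 201.6882781982422), (109.26195526123047, 238.32998657226562), 1.8668231964111328) [0.54719348 0.27097957 0.05      ]
post 0.57 [254.7, 311.6] ((557.1094360351562, 126.96885681152344), (92.5367202758789, 111.92078399658203), 88.936767578125) [0.55292963 0.12415769 0.05      ]
post 0.39 [432.6, 170.1] ((795.42236328125, 327.87872314453125), (74.69319152832031, 215.1515350341797), 76.7404556274414) [0.76561941 0.33622931 0.05      ]
[226. 181.]
[285. 181.]
[231. 284.]
[281. 283.]
[257. 392.]
[195. 319.]
[317. 318.]
[177. 384.]
clock 5.05 pos [0.5448 0.3135 0.3039] y-ang 3.2 shift cm [ 0.13 -0.1  16.39] len 16.4 yaw -0.003 ft [0.2 0.3 0.6] grip 0.348
```

View pics/w2.png

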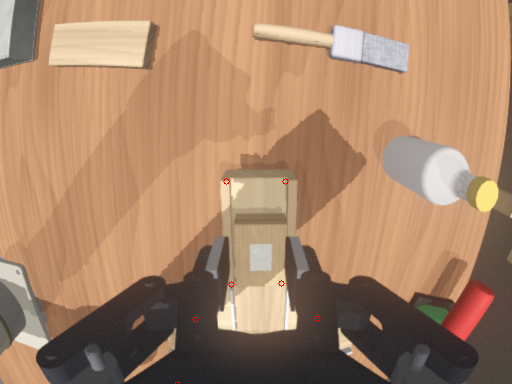

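The wrist view shows the chute centreline at about column 259.5 against a predicted 255.5, so the axis x is about 4 mm larger in the wrist frame (the box_b measurements agree). I'll lower into the chute and push.

```bash
sed -i 's/^A=.*;TH/A=np.array([.565,.0235]);TH/' h.py
python3 -m jog '[{"grip":0.3,"slide":[0,0.3,4],"yaw":0},{"grip":0.3,"slide":[0,0,4],"yaw":0},{"grip":0.3,"slide":[0,0,4],"yaw":0},{"grip":0.3,"slide":[0,0,3],"yaw":0},{"grip":0.3,"slide":[0,0,2],"yaw":0},{"grip":0.3,"slide":[0,0,0],"yaw":0},{"grip":0.3,"slide":[0,0,0],"yaw":0}]'
python3 -m jog '[{"grip":0.3,"slide":[-1,0,0],"yaw":0},{"grip":0.3,"slide":[-1,0,0],"yaw":0},{"grip":0.3,"slide":[-1,0,0],"yaw":0},{"grip":0.3,"slide":[-1,0,0],"yaw":0},{"grip":0.3,"slide":[-0.7,0,0],"yaw":0},{"grip":0.3,"slide":[-0.7,0,0],"yaw":0},{"grip":0.3,"slide":[-0.7,0,0],"yaw":0},{"grip":0.3,"slide":[-0.7,0,0],"yaw":0}]'
python3 - <<'E'
from h import *
im=snap('wrist','w3'); go(ch(.15,0,.134),3.4)
E
```

```text
clock: 5.75
position: [0.548, 0.3139, 0.1345]
ee_rot: [0.687, 0.727, 0.0, -0.0]
ft_force: [0.3, 0.5, 0.3]
grip_width: 0.349
grasp_force: 0.0
clock: 6.55
position: [0.5517, 0.2456, 0.1341]
ee_rot: [0.687, 0.727, 0.0, -0.0]
ft_force: [0.6, 2.3, 1.3]
grip_width: 0.35
grasp_force: 1.5
clock 6.6 pos [0.5521 0.244  0.1338] y-ang 3.2 shift cm [-7.09  0.01 -0.01] len 7.1 yaw -0.003 ft [ 0.4 -0.   1.5] grip 0.351
```

View pics/w3.png

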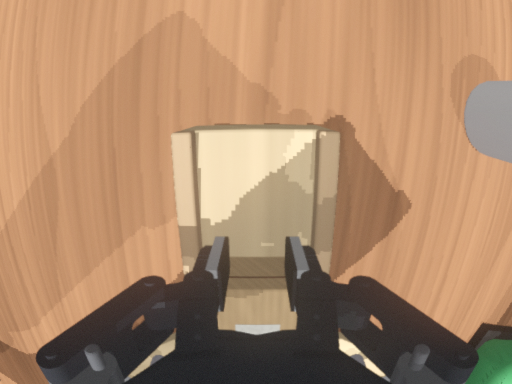

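The chute floor spans columns 199–314 and the fingertips are centred in it at about 257, touching the carton's outer face (about 2 N). I'll keep pushing.

```bash

python3 -m jog '[{"grip":0.3,"slide":[-0.8,0,0],"yaw":0},{"grip":0.3,"slide":[-0.8,0,0],"yaw":0},{"grip":0.3,"slide":[-0.8,0,0],"yaw":0},{"grip":0.3,"slide":[-0.8,0,0],"yaw":0},{"grip":0.3,"slide":[-0.8,0,0],"yaw":0},{"grip":0.3,"slide":[-0.8,0,0],"yaw":0},{"grip":0.3,"slide":[-0.7,0,0],"yaw":0},{"grip":0.3,"slide":[-0.7,0,0],"yaw":0}]'
for i in 1; do python3 -m jog '[{"grip":0.3,"slide":[-0.3,0,0],"yaw":0},{"grip":0.3,"slide":[-0.3,0,0],"yaw":0},{"grip":0.3,"slide":[0,0,0],"yaw":0}]'; done
python3 -c "
from h import *
go(ch(.143,0,.134),3.4)"
```

```text
clock: 7.4
position: [0.5552, 0.183, 0.1338]
ee_rot: [0.687, 0.727, -0.0, 0.0]
ft_force: [-0.4, 1.6, 1.0]
grip_width: 0.351
grasp_force: 0.6
clock: 7.7
position: [0.5557, 0.1775, 0.1339]
ee_rot: [0.687, 0.727, -0.0, 0.0]
ft_force: [-0.7, -0.4, 0.5]
grip_width: 0.346
grasp_force: 0.0
clock 7.7 pos [0.5557 0.1775 0.1339] y-ang 3.2 shift cm [-1.12  0.02 -0.01] len 1.1 yaw -0.003 ft [-0.7 -0.4  0.5] grip 0.346
```

```bash

python3 -m jog '[{"grip":0.3,"slide":[-0.3,0,0],"yaw":0},{"grip":0.3,"slide":[-0.3,0,0],"yaw":0},{"grip":0.3,"slide":[-0.2,0,0],"yaw":0}]'
python3 -m jog '[{"grip":0.3,"slide":[-0.2,0,0],"yaw":0},{"grip":0.3,"slide":[0,0,0],"yaw":0}]'
python3 -m jog '[{"grip":0.3,"slide":[-0.2,0,0],"yaw":0},{"grip":0.3,"slide":[0,0,0],"yaw":0}]'
```

```text
clock: 8.0
position: [0.5561, 0.1699, 0.134]
ee_rot: [0.687, 0.727, 0.0, 0.0]
ft_force: [-1.1, 1.3, 0.7]
grip_width: 0.35
grasp_force: 0.9
clock: 8.2
position: [0.5563, 0.1676, 0.134]
ee_rot: [0.687, 0.727, 0.0, 0.0]
ft_force: [0.4, 1.0, 0.3]
grip_width: 0.351
grasp_force: 0.4
clock: 8.4
position: [0.5561, 0.1673, 0.1341]
ee_rot: [0.686, 0.727, 0.001, -0.001]
ft_force: [-0.4, 5.6, -1.6]
grip_width: 0.35
grasp_force: 3.1
```

Carton home: it stopped at r = 0.144, as expected, with 5.6 N of resistance. I'll back off and go to box_b.

```bash

python3 -m jog '[{"grip":0.3,"slide":[1,0,0],"yaw":0},{"grip":0.3,"slide":[1,0,-2],"yaw":0},{"grip":-0.9,"slide":[0,0,-4.5],"yaw":0},{"grip":-0.9,"slide":[0,0,-4.5],"yaw":0},{"grip":-0.9,"slide":[0,0,-3.5],"yaw":0},{"grip":-0.9,"slide":[0,0,-2],"yaw":0}]' >/dev/null
python3 -c "
from h import *
go([.46,-.30,.30],70)"
```

```text
clock 9.0 pos [0.5555 0.1865 0.3021] y-ang 3.3 shift cm [-48.03 -12.31   0.18] len 49.6 yaw -1.165 ft [ 0.1 -0.  -0.6] grip 0.946
```

```bash

python3 -m jog '[{"grip":-0.9,"slide":[-4,-0.7,0],"yaw":0},{"grip":-0.9,"slide":[-4,-0.7,0],"yaw":0},{"grip":-0.9,"slide":[-4,-0.7,0],"yaw":0},{"grip":-0.9,"slide":[-4,-0.7,0],"yaw":0},{"grip":-0.9,"slide":[-4,-0.7,0],"yaw":0},{"grip":-0.9,"slide":[-4,-0.7,0],"yaw":0},{"grip":-0.9,"slide":[-4,-0.7,0],"yaw":0},{"grip":-0.9,"slide":[-4,-0.7,0],"yaw":0}]' >/dev/null
python3 -m jog '[{"grip":-0.9,"slide":[-4,-0.7,0],"yaw":0},{"grip":-0.9,"slide":[-4,-0.7,0],"yaw":0},{"grip":-0.9,"slide":[-4,-0.7,0],"yaw":0},{"grip":-0.9,"slide":[-4,-0.7,0],"yaw":0}]' >/dev/null
python3 -m jog '[{"grip":-0.9,"slide":[0,0,1],"yaw":-0.146},{"grip":-0.9,"slide":[0,0,1],"yaw":-0.146},{"grip":-0.9,"slide":[0,0,1],"yaw":-0.146},{"grip":-0.9,"slide":[0,0,1],"yaw":-0.146},{"grip":-0.9,"slide":[0,0,1],"yaw":-0.146},{"grip":-0.9,"slide":[0,0,1],"yaw":-0.146},{"grip":-0.9,"slide":[0,0,1],"yaw":-0.146},{"grip":-0.9,"slide":[0,0,1],"yaw":-0.146}]' >/dev/null
python3 -m jog '[{"grip":-0.9,"slide":[0,0,0],"yaw":0},{"grip":-0.9,"slide":[0,0,0],"yaw":0},{"grip":-0.9,"slide":[0,0,0],"yaw":0}]' >/dev/null
python3 - <<'E'
from h import *
im=snap('wrist')
for q in manip.masks_of('box_b','wrist')[:2]:
    c=max(cv2.findContours(q['region'].astype('u1'),0,2)[0],key=len)[:,0]
    w=np.array([atz('wrist',p,.036)[:2] for p in c])
    print(q['conf'],q['centre'],cv2.minAreaRect((w*1000).astype('f4')),atz('wrist',q['centre'],.036))
    cv2.drawContours(im,[c],-1,(0,0,255),1)
cv2.imwrite('pics/w4.png',im)
go([.50,-.30,.08],70)
E
```

```text
0.66 [254.4, 188.4] ((497.63458251953125, -300.71441650390625), (57.486026763916016, 82.90128326416016), 70.2047348022461) [ 0.49462471 -0.29799272  0.036     ]
clock 11.4 pos [ 0.4989 -0.2982  0.2195] y-ang 70.1 shift cm [-0.16 -0.13 13.95] len 14.0 yaw 0.001 ft [-0.1 -0.2  0.7] grip 0.948
```

View pics/w4.png

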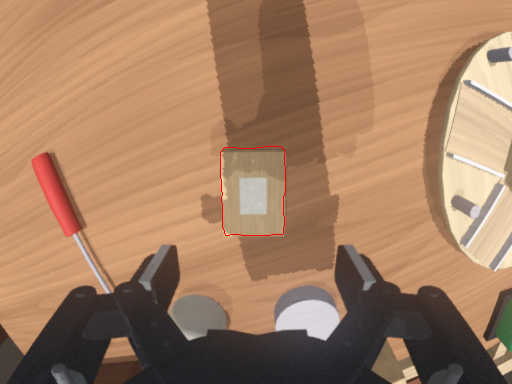

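Box_b is square between the fingers at (254,188); its centre is about (0.499,-0.301). I'll descend and grasp.

```bash

python3 -m jog '[{"grip":-0.9,"slide":[0,-0.25,4],"yaw":0},{"grip":-0.9,"slide":[0,0,4],"yaw":0},{"grip":-0.9,"slide":[0,0,3],"yaw":0},{"grip":-0.9,"slide":[0,0,2],"yaw":0},{"grip":-0.9,"slide":[0,0,1.4],"yaw":0},{"grip":-0.9,"slide":[0,0,0],"yaw":0},{"grip":-0.9,"slide":[0,0,0],"yaw":0}]'
python3 -m jog '[{"grip":0.0,"slide":[0,0,0],"yaw":0},{"grip":1,"slide":[0,0,0],"yaw":0},{"grip":1,"slide":[0,0,0],"yaw":0},{"grip":1,"slide":[0,0,0],"yaw":0},{"grip":1,"slide":[0,0,0],"yaw":0}]' 25
```

```text
clock: 12.1
position: [0.4983, -0.3007, 0.0758]
ee_rot: [0.172, 0.985, -0.0, 0.0]
ft_force: [0.3, -0.5, 0.1]
grip_width: 0.95
grasp_force: 0.0
clock: 12.6
position: [0.4985, -0.3009, 0.0763]
ee_rot: [0.172, 0.985, -0.001, 0.001]
ft_force: [-2.5, -0.2, 7.2]
grip_width: 0.676
grasp_force: 27.8
```

```bash

python3 -m jog '[{"grip":1,"slide":[0,0,-1],"yaw":0},{"grip":1,"slide":[0,0,-3],"yaw":0},{"grip":1,"slide":[0,0,-4],"yaw":0},{"grip":1,"slide":[0,0,-4],"yaw":0},{"grip":1,"slide":[0,0,-4],"yaw":0},{"grip":1,"slide":[0,0,-4],"yaw":0},{"grip":1,"slide":[0,0,-2],"yaw":0}]'
python3 -m jog '[{"grip":1,"slide":[0,0,0],"yaw":0.146},{"grip":1,"slide":[0,0,0],"yaw":0.146},{"grip":1,"slide":[0,0,0],"yaw":0.146},{"grip":1,"slide":[0,0,0],"yaw":0.146},{"grip":1,"slide":[0,0,0],"yaw":0.146},{"grip":1,"slide":[0,0,0],"yaw":0.146},{"grip":1,"slide":[0,0,0],"yaw":0.146},{"grip":1,"slide":[0,0,0],"yaw":0.146}]'
python3 -c "
from h import *
go(ch(0,0,.30),3.4)"
```

```text
clock: 13.3
position: [0.4984, -0.3002, 0.2991]
ee_rot: [0.172, 0.985, -0.001, 0.002]
ft_force: [1.1, 0.5, -3.1]
grip_width: 0.678
grasp_force: 28.5
clock: 14.1
position: [0.4975, -0.3, 0.2953]
ee_rot: [0.689, 0.725, 0.0, -0.0]
ft_force: [-0.4, 0.3, -3.2]
grip_width: 0.674
grasp_force: 28.3
clock 14.1 pos [ 0.4975 -0.3     0.2953] y-ang 3.0 shift cm [31.96  8.4  -0.47] len 33.1 yaw -0.008 ft [-0.4  0.3 -3.2] grip 0.674
```

```bash

python3 -m jog '[{"grip":1,"slide":[4,1.05,0],"yaw":-0.008},{"grip":1,"slide":[4,1.05,0],"yaw":0},{"grip":1,"slide":[4,1.05,0],"yaw":0},{"grip":1,"slide":[4,1.05,0],"yaw":0},{"grip":1,"slide":[4,1.05,0],"yaw":0},{"grip":1,"slide":[4,1.05,0],"yaw":0},{"grip":1,"slide":[4,1.05,0],"yaw":0},{"grip":1,"slide":[4,1.05,0],"yaw":0}]'
python3 -m jog '[{"grip":1,"slide":[0,0,0],"yaw":0},{"grip":1,"slide":[0,0,0],"yaw":0},{"grip":1,"slide":[0,0,0],"yaw":0}]' >/dev/null
python3 - <<'E'
from h import *
im=snap('wrist')
for q in manip.masks_of('box_a','wrist')[:3]:
    c=max(cv2.findContours(q['region'].astype('u1'),0,2)[0],key=len)[:,0]
    o=manip.get_obs()['position']
    for z in(.081,o[2]-.0763+.036):
        w=np.array([atz('wrist',p,z)[:2] for p in c])
        print(q['conf'],q['centre'],round(z,3),cv2.minAreaRect((w*1000).astype('f4')))
    cv2.drawContours(im,[c],-1,(0,0,255),1)
cv2.imwrite('pics/w5.png',im)
for s in[(40,29),(40,-29),(-40,29),(-40,-29)]: print(proj('wrist',ch(.092+s[0]/1e3,s[1]/1e3,.081)))
go(ch(.092,0,.16),3.4)
E
```

```text
clock: 14.9
position: [0.5608, 0.026, 0.2954]
ee_rot: [0.684, 0.73, -0.0, 0.0]
ft_force: [-0.0, -0.7, -2.5]
grip_width: 0.674
grasp_force: 28.3
0.87 [260.8, 86.6] 0.081 ((559.9432373046875, 116.80892944335938), (58.921695709228516, 81.17498779296875), 2.9550352096557617)
0.87 [260.8, 86.6] 0.255 ((557.8984985351562, 105.53622436523438), (22.8365421295166, 31.461332321166992), 2.955091714859009)
0.69 [257.4, 252.3] 0.081 ((567.5597534179688, -76.23918151855469), (147.86795043945312, 200.8760528564453), 3.6531002521514893)
0.69 [257.4, 252.3] 0.255 ((560.8504028320312, 30.71575164794922), (57.30983352661133, 77.8543930053711), 3.6530954837799072)
[230.11027374  48.89946014]
[292.04864822  49.35115178]
[230.32580361 131.76608645]
[291.20645525 132.05631671]
clock 15.3 pos [0.561  0.0228 0.2949] y-ang 3.6 shift cm [ 9.25  0.44 13.48] len 16.4 yaw 0.004 ft [-0.2  0.4 -4.1] grip 0.674
```

View pics/w5.png

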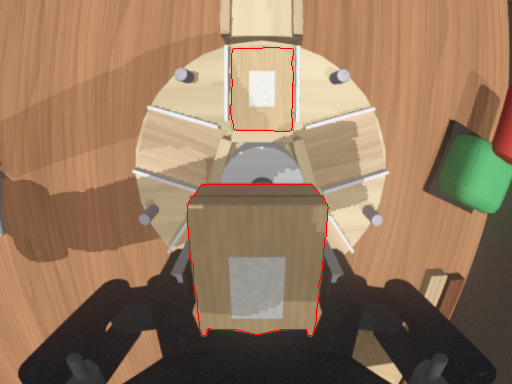

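Box_a sits home and square at (261,89). Box_b is held squarely; its label centre is near (257,288) and its outer top edge is near row 200. I'll work out the held offset.

```bash
python3 - <<'E'
from h import *
im=manip.camera('wrist')
z=.2949-.0763+.036
w=(im.min(2)>135).astype('u1'); w[:240]=0;w[335:]=0;w[:,:215]=0;w[:,300:]=0
ys,xs=np.nonzero(w);print('label',xs.min(),xs.max(),ys.min(),ys.max())
p=((xs.min()+xs.max())/2,(ys.min()+ys.max())/2)
print('label centre',atz('wrist',(257,288),z),atz('wrist',p,z),'outer edge',atz('wrist',(257,200),z))
print([int(v) for v in im[180:210,257].mean(1)])
q=(261.5,89);print('a label',atz('wrist',q,.081))
go(ch(.092,0,.16),3.4)
E
```

```text
label 229 284 258 318
label centre [0.56150289 0.02224253 0.2546    ] [0.56128182 0.02222877 0.2546    ] outer edge [0.55893607 0.06317402 0.2546    ]
[77, 83, 88, 92, 95, 91, 95, 95, 96, 96, 98, 97, 96, 94, 95, 82, 80, 91, 94, 95, 94, 93, 92, 96, 100, 110, 113, 116, 118, 119]
a label [0.56000296 0.11626825 0.081     ]
clock 15.35 pos [0.5611 0.0229 0.2949] y-ang 3.6 shift cm [ 9.24  0.43 13.49] len 16.4 yaw 0.004 ft [ 0.3 -0.1 -2.1] grip 0.673
```

```bash

python3 -m jog '[{"grip":1,"slide":[3,0.16,0],"yaw":0.006},{"grip":1,"slide":[3,0.16,0],"yaw":0},{"grip":1,"slide":[2.3,0.16,2],"yaw":0},{"grip":1,"slide":[1.05,0,4],"yaw":0},{"grip":1,"slide":[0,0,4],"yaw":0},{"grip":1,"slide":[0,0,2.5],"yaw":0},{"grip":1,"slide":[0,0,0],"yaw":0},{"grip":1,"slide":[0,0,0],"yaw":0}]'
python3 -c "
from h import *
go([.56,.1165,.158],3.2)"
```

```text
clock: 16.15
position: [0.5606, 0.1174, 0.1707]
ee_rot: [0.686, 0.727, 0.0, -0.0]
ft_force: [1.4, 0.0, -1.5]
grip_width: 0.674
grasp_force: 28.7
clock 16.15 pos [0.5606 0.1174 0.1707] y-ang 3.3 shift cm [-0.09 -0.07  1.27] len 1.3 yaw 0.002 ft [ 1.4  0.  -1.5] grip 0.674
```

```bash

python3 -m jog '[{"grip":1,"slide":[-0.08,-0.06,0.4],"yaw":0},{"grip":1,"slide":[0,0,0.3],"yaw":0},{"grip":1,"slide":[0,0,0.2],"yaw":0},{"grip":1,"slide":[0,0,0.1],"yaw":0},{"grip":1,"slide":[0,0,0],"yaw":0},{"grip":1,"slide":[0,0,0],"yaw":0}]'
python3 -m jog '[{"grip":1,"slide":[0,0,0.15],"yaw":0},{"grip":1,"slide":[0,0,0],"yaw":0}]'
python3 -m jog '[{"grip":1,"slide":[0,0,0.1],"yaw":0},{"grip":1,"slide":[0,0,0],"yaw":0}]'
```

```text
clock: 16.75
position: [0.5598, 0.117, 0.16]
ee_rot: [0.686, 0.728, 0.0, 0.0]
ft_force: [-0.6, -0.2, -2.0]
grip_width: 0.674
grasp_force: 28.8
clock: 16.95
position: [0.5596, 0.117, 0.1582]
ee_rot: [0.686, 0.728, -0.0, -0.0]
ft_force: [0.7, -0.3, -2.3]
grip_width: 0.677
grasp_force: 28.8
clock: 17.15
position: [0.5597, 0.1171, 0.1574]
ee_rot: [0.686, 0.728, 0.0, 0.0]
ft_force: [-0.0, 0.4, -2.8]
grip_width: 0.674
grasp_force: 28.7
```

```bash

python3 -m jog '[{"grip":1,"slide":[0,0,0.1],"yaw":0},{"grip":1,"slide":[0,0,0],"yaw":0}]'
python3 -m jog '[{"grip":1,"slide":[0,0,0.05],"yaw":0},{"grip":1,"slide":[0,0,0],"yaw":0}]'
```

```text
clock: 17.35
position: [0.5602, 0.1172, 0.1573]
ee_rot: [0.686, 0.728, 0.0, 0.0]
ft_force: [0.0, -0.1, 4.8]
grip_width: 0.674
grasp_force: 29.7
clock: 17.55
position: [0.5604, 0.1173, 0.1573]
ee_rot: [0.686, 0.728, 0.001, 0.001]
ft_force: [-2.4, -0.6, 9.9]
grip_width: 0.671
grasp_force: 30.1
```

Contact. I'll unload, release slowly, and lift.

```bash

python3 -m jog '[{"grip":1,"slide":[0,0,-0.1],"yaw":0},{"grip":-0.3,"slide":[0,0,0],"yaw":0},{"grip":-0.36,"slide":[0,0,0],"yaw":0},{"grip":-0.42,"slide":[0,0,0],"yaw":0},{"grip":-0.5,"slide":[0,0,0],"yaw":0},{"grip":-0.6,"slide":[0,0,0],"yaw":0},{"grip":-0.65,"slide":[0,0,0],"yaw":0},{"grip":-0.65,"slide":[0,0,0],"yaw":0}]' 20
python3 -m jog '[{"grip":-0.65,"slide":[0,0,-0.5],"yaw":0},{"grip":-0.65,"slide":[0,0,-1],"yaw":0},{"grip":-0.65,"slide":[0,0,-2],"yaw":0},{"grip":-0.65,"slide":[0,0,-3],"yaw":0},{"grip":0,"slide":[-3,0,-4],"yaw":0},{"grip":1,"slide":[-4,0,-3.5],"yaw":0},{"grip":1,"slide":[-2.5,0,0],"yaw":0}]'
python3 -m jog '[{"grip":1,"slide":[0,0,0],"yaw":0},{"grip":1,"slide":[0,0,0],"yaw":0},{"grip":1,"slide":[0,0,0],"yaw":0}]' >/dev/null
python3 - <<'E'
from h import *
im=snap('wrist','w6')
for q in manip.masks_of('box_b','wrist')[:2]:
    c=max(cv2.findContours(q['region'].astype('u1'),0,2)[0],key=len)[:,0]
    w=np.array([atz('wrist',p,.117)[:2] for p in c]); print(q['conf'],cv2.minAreaRect((w*1000).astype('f4')))
f=lambda a:np.r_[A+.134*np.array([np.cos(np.radians(a)),np.sin(np.radians(a))]),.079]
for k in(-180+36,-36-72+0,108): print('post rel',k,f(93.4+k),proj('wrist',f(93.4+k)))
go(ch(0,0,.3),3.4)
E
```

```text
clock: 18.35
position: [0.5596, 0.117, 0.1568]
ee_rot: [0.686, 0.728, -0.0, -0.0]
ft_force: [0.2, 0.2, 1.6]
grip_width: 0.823
grasp_force: 0.0
clock: 19.05
position: [0.5668, 0.0229, 0.3004]
ee_rot: [0.686, 0.727, 0.002, 0.003]
ft_force: [1.1, 0.8, -0.8]
grip_width: 0.317
grasp_force: 0.0
0.59 ((560.2594604492188, 115.48089599609375), (59.73284149169922, 80.08615112304688), 3.262929916381836)
post rel -144 [ 0.65005389 -0.0800463   0.079     ] [324.77485779 278.26417946]
post rel -108 [ 0.69467303 -0.01027729  0.079     ] [372.78949074 224.04643519]
post rel 108 [ 0.44023852 -0.02539349  0.079     ] [140.08263895 223.8078649 ]
clock 19.45 pos [0.5649 0.0259 0.2948] y-ang 3.5 shift cm [-0.24 -0.01 -0.52] len 0.6 yaw 0.002 ft [ 0.4 -0.  -0.4] grip 0.005
```

View pics/w6.png

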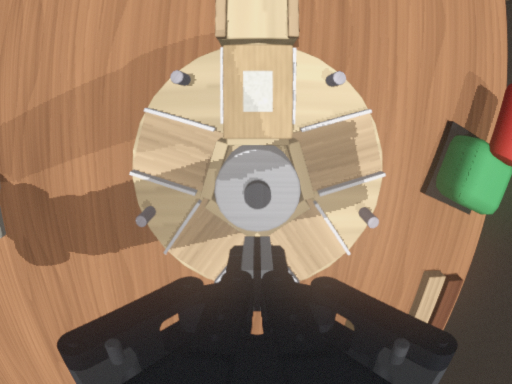

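Box_b sits on box_a, with centres agreeing within 1 mm and the yaw the same. The two visible posts are where predicted, at about (140,221) and (374,221). I'll go behind the far-side post (world 273°) with the fingers shut.

```bash

python3 -m jog '[{"grip":1,"slide":[-3.3,-0.9,0],"yaw":0},{"grip":1,"slide":[-3.3,-0.9,0],"yaw":0},{"grip":1,"slide":[-3.3,-0.9,0],"yaw":0},{"grip":1,"slide":[-3.3,-0.9,0],"yaw":0},{"grip":1,"slide":[0,0,0],"yaw":0.135},{"grip":1,"slide":[0,0,0],"yaw":0.135},{"grip":1,"slide":[0,0,0],"yaw":0},{"grip":1,"slide":[0,0,0],"yaw":0}]'
python3 - <<'E'
from h import *
f=lambda a:np.r_[A+.134*np.array([np.cos(np.radians(a)),np.sin(np.radians(a))]),.134]
go(f(258),-12)
E
```

```text
clock: 20.25
position: [0.5371, -0.1085, 0.2948]
ee_rot: [0.776, 0.631, -0.0, -0.0]
ft_force: [-0.0, -0.3, -0.3]
grip_width: -0.001
grasp_force: 0.0
clock 20.25 pos [ 0.5371 -0.1085  0.2948] y-ang -11.8 shift cm [ 9.000e-02 -1.000e-02  1.608e+01] len 16.1 yaw 0.004 ft [-0.  -0.3 -0.3] grip -0.001
```

```bash

python3 -m jog '[{"grip":1,"slide":[0.1,0,4],"yaw":0},{"grip":1,"slide":[0,0,4],"yaw":0},{"grip":1,"slide":[0,0,4],"yaw":0},{"grip":1,"slide":[0,0,2.5],"yaw":0},{"grip":1,"slide":[0,0,1.5],"yaw":0},{"grip":1,"slide":[0,0,0],"yaw":0},{"grip":1,"slide":[0,0,0],"yaw":0}]'
python3 -m jog '[{"grip":1,"slide":[0,0.5,0],"yaw":-0.037},{"grip":1,"slide":[0,0.5,0],"yaw":-0.037},{"grip":1,"slide":[0,0.5,0],"yaw":-0.037},{"grip":1,"slide":[0,0.5,0],"yaw":-0.037},{"grip":1,"slide":[0,0.5,0],"yaw":-0.037}]'
```

```text
clock: 20.95
position: [0.5379, -0.1081, 0.1359]
ee_rot: [0.777, 0.629, 0.0, 0.0]
ft_force: [-0.2, -0.1, 0.3]
grip_width: 0.001
grasp_force: 0.0
clock: 21.45
position: [0.5628, -0.1119, 0.1368]
ee_rot: [0.715, 0.699, 0.0, 0.001]
ft_force: [-1.9, 0.8, 0.1]
grip_width: 0.002
grasp_force: 1.0
```

```bash

python3 -m jog '[{"grip":1,"slide":[0,0.5,0],"yaw":-0.037},{"grip":1,"slide":[0,0.5,0],"yaw":-0.037},{"grip":1,"slide":[0,0.5,0],"yaw":-0.037},{"grip":1,"slide":[0,0.5,0],"yaw":-0.037},{"grip":1,"slide":[0,0.5,0],"yaw":-0.037},{"grip":1,"slide":[0,0.5,0],"yaw":-0.037},{"grip":1,"slide":[0,0.5,0],"yaw":-0.037},{"grip":1,"slide":[0,0.5,0],"yaw":-0.037}]'
python3 - <<'E'
from h import *
o=manip.get_obs();d=o['position'][:2]-A;print(np.degrees(np.arctan2(d[1],d[0]))%360,np.hypot(*d));go(ch(0),0)
b=snap('top')[110:260,180:340];cv2.imwrite('pics/t2.png',cv2.resize(b,(800,600)[:2] if 0 else (640,600)))
E
```

```text
clock: 22.25
position: [0.6019, -0.1074, 0.1367]
ee_rot: [0.605, 0.797, 0.0, 0.0]
ft_force: [-4.2, 0.9, 1.4]
grip_width: -0.002
grasp_force: 1.9
285.75830148535385 0.13604769244702963
clock 22.25 pos [ 0.6019 -0.1074  0.1367] y-ang 15.6 shift cm [13.61 -0.04 13.66] len 19.3 yaw 0.272 ft [-4.2  0.9  1.4] grip -0.002
```

View pics/t2.png

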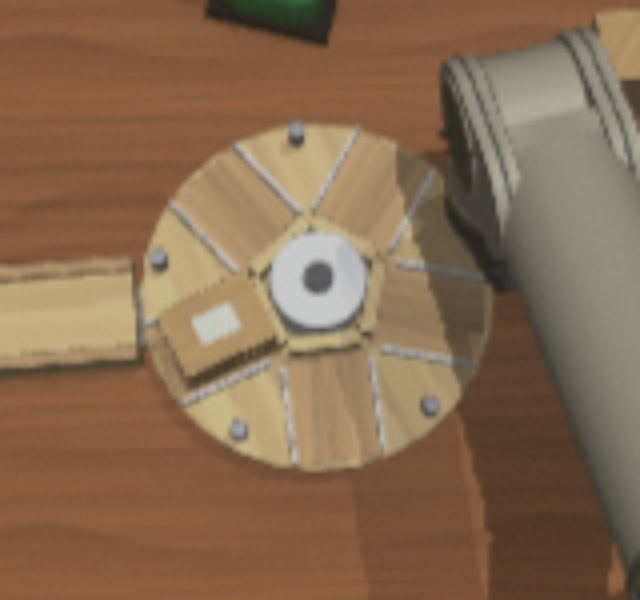

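The top view shows the wheel turned about 20° anticlockwise with the stacked column still square, at (220,325) in the crop. I'll continue over the crest.

```bash

python3 -m jog '[{"grip":1,"slide":[0,0.5,0],"yaw":-0.037},{"grip":1,"slide":[0,0.5,0],"yaw":-0.037},{"grip":1,"slide":[0,0.5,0],"yaw":-0.037},{"grip":1,"slide":[0,0.5,0],"yaw":-0.037},{"grip":1,"slide":[0,0.5,0],"yaw":-0.037},{"grip":1,"slide":[0,0.5,0],"yaw":-0.037},{"grip":1,"slide":[0,0.5,0],"yaw":-0.037},{"grip":1,"slide":[0,0.5,0],"yaw":-0.037}]'
python3 -m jog '[{"grip":1,"slide":[0,0.5,0],"yaw":-0.037},{"grip":1,"slide":[0,0.5,0],"yaw":-0.037},{"grip":1,"slide":[0,0.5,0],"yaw":-0.037},{"grip":1,"slide":[0,0.5,0],"yaw":-0.037},{"grip":1,"slide":[0,0,0],"yaw":0},{"grip":1,"slide":[0,0,0],"yaw":0}]'
python3 - <<'E'
from h import *
o=manip.get_obs();d=o['position'][:2]-A;print(np.degrees(np.arctan2(d[1],d[0]))%360,np.hypot(*d));go(ch(0),0)
b=snap('top')[110:260,180:340];cv2.imwrite('pics/t3.png',cv2.resize(b,(640,600)))
E
```

```text
clock: 23.1
position: [0.639, -0.0924, 0.1356]
ee_rot: [0.481, 0.877, 0.0, 0.001]
ft_force: [-1.3, -1.0, 2.2]
grip_width: 0.002
grasp_force: 0.4
clock: 23.7
position: [0.6546, -0.0804, 0.1347]
ee_rot: [0.415, 0.91, 0.0, -0.0]
ft_force: [0.6, -0.9, -0.8]
grip_width: -0.001
grasp_force: 0.0
310.77382711518584 0.13714645160946146
clock 23.7 pos [ 0.6546 -0.0804  0.1347] y-ang 40.9 shift cm [13.71  0.03 13.48] len 19.2 yaw 0.714 ft [ 0.6 -0.9 -0.8] grip -0.001
```

View pics/t3.png

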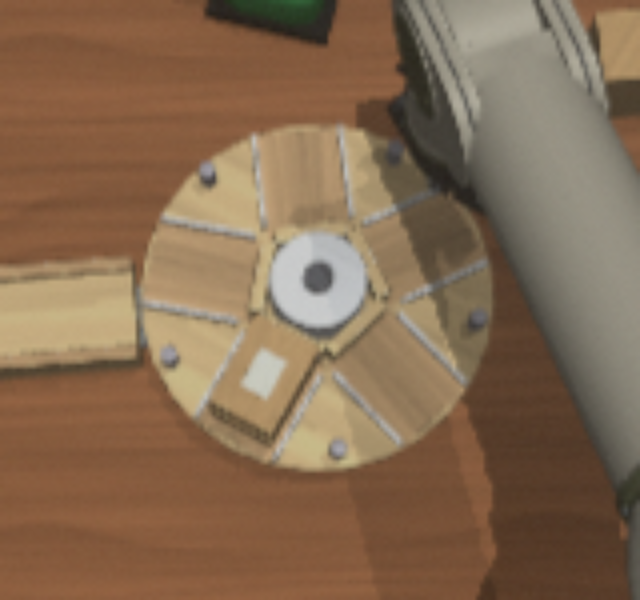

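The wheel is past the crest, about 55° round and drawn on by itself, with the column intact. I'll back off, lift, and let it settle.

```bash

python3 -m jog '[{"grip":1,"slide":[0,-0.8,0],"yaw":0},{"grip":1,"slide":[0,0,-2],"yaw":0},{"grip":1,"slide":[0,0,-4],"yaw":0},{"grip":1,"slide":[0,0,-4],"yaw":0},{"grip":1,"slide":[0,0,-4],"yaw":0},{"grip":1,"slide":[-4,0,-2],"yaw":0},{"grip":1,"slide":[-4,0,0],"yaw":0},{"grip":1,"slide":[-4,0,0],"yaw":0}]'
for i in 1 2 3; do python3 -m jog '[{"grip":1,"slide":[0,0,0],"yaw":0},{"grip":1,"slide":[0,0,0],"yaw":0},{"grip":1,"slide":[0,0,0],"yaw":0},{"grip":1,"slide":[0,0,0],"yaw":0},{"grip":1,"slide":[0,0,0],"yaw":0},{"grip":1,"slide":[0,0,0],"yaw":0},{"grip":1,"slide":[0,0,0],"yaw":0},{"grip":1,"slide":[0,0,0],"yaw":0}]' >/dev/null; done
python3 - <<'E'
from h import *
b=snap('top')[110:260,180:340];cv2.imwrite('pics/t4.png',cv2.resize(b,(640,600)))
go(ch(0),0)
E
```

```text
clock: 24.55
position: [0.7275, -0.1787, 0.2963]
ee_rot: [0.416, 0.909, -0.0, 0.001]
ft_force: [0.2, 0.2, -0.1]
grip_width: 0.002
grasp_force: 0.0
clock 27.0 pos [ 0.7271 -0.1765  0.2949] y-ang 40.9 shift cm [25.73  0.85 29.49] len 39.1 yaw 0.714 ft [-0.7 -0.4  1.2] grip 0.002
```

View pics/t4.png

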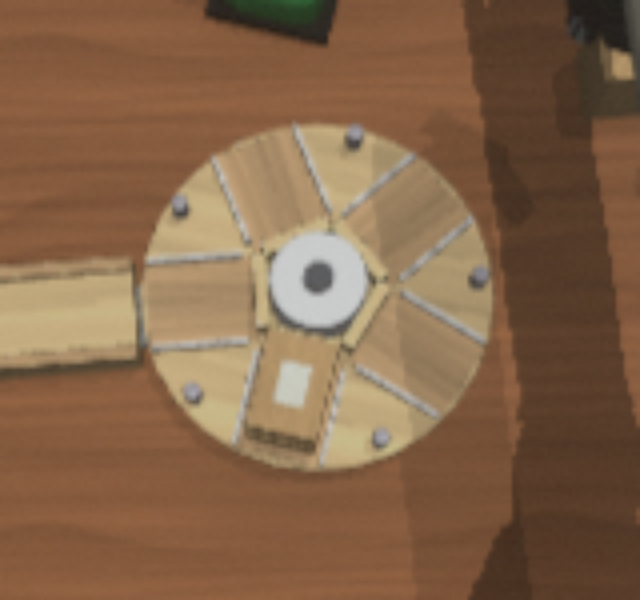

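The posts are back on the starting pattern (e.g. (354,136) against the original (353,139)). So it made exactly one click: an empty pocket faces the chute and the column is square at (290,390).

```bash
python3 -c "
from workcell import manip
print(manip.hand_in())"
```

```text
the job is handed in; nothing more can be done
None
```

The job is handed in at about 27 s of the 67 s: the chute carton is fully home, the second carton sits square on top of it, and the carousel has turned one click anticlockwise, so an empty pocket faces the chute.

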